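# Clamp an objective case with the fine knob

### The arm

A 6-joint arm with a two-finger parallel gripper is mounted at the origin on the work surface; the furniture and walls round the work are solid. World frame = base frame: x ahead of the robot, y to its left, z up, the work surface at z = 0. Lengths are in m, angles in degrees, forces in N, time in s.
With the tool pointing down it reaches from about 0.375 to 0.9 m from the base axis. Payload 3.1 kg.
Tool frame: the origin (TCP) lies between the finger pads; the fingertips stand 11 mm ahead of it and the grasp point (between the pads) lies 8 mm behind it; z points along the fingers, y is the line along which they close (so a half turn about z gives the same grasp; the last joint's range is limited). The gripper opens to 87 mm and grips with 3 to 60 N. Pads are 19 mm wide; open, the fingers measure 117 mm over their backs; the gripper's body (75 mm by 190 mm) begins 51 mm behind the grasp point.
Start: joints at [-86.603, 30.224, 82.088, -0, 67.689, -10.227], TCP at [0.147, -0.607, 0.234] pointing down, gripper open.
Joint ranges: [-176.69, 176.69], [-43.24, 126.21], [12.49, 139.97], [-82, 262], [0, 151.66], [-163.58, 163.58]. Speed limits (degrees/s): [159.86, 159.86, 180, 180, 180, 180].

### API

Orientations are given as a 3x3 rotation matrix whose columns are the frame's x, y, z axes.
In Python, from rig import bot gives the robot as it stands.
- The arm moves only by the tool apply_moves, never from a script. Its argument "steps" is a list that holds one entry, the list of rows, each a list of 7 numbers: the shift along the tool's x, y, z in cm, then the turn, a rotation vector about the tool's x, y, z in degrees, then the gripper command: -1 is shut, 1 is fully open, values between are in proportion. In form: [[[dx, dy, dz, rx, ry, rz, jaw], ...]]. A call has 1 to 20 rows; each row is the pose to reach, as a shift and turn from the pose commanded when the call began, along the tool's axes at that moment; what a row does not reach only later rows make up. A row lasts 1/8 s, in which the tool goes at most 62.5 mm and 10.7 degrees, less where a joint would pass 70% of its speed; a pose out of reach is approached as far as the arm can. A call with a gripper value outside its range is refused whole. The fingers move at their own pace and stop on an object; the grip force is fixed at half the most. Time passes only in rows, so rows that repeat a pose let the fingers close. It gives the time, the measured TCP pose, the force, the opening and the grip force at its end, in the units of the state.
- bot.read_state(): the state, without advancing time (a new reading comes with each control period).
- bot.capture(name): name is "scene" or "top"; returns the picture (420x560x3 uint8, blue, green, red); there is no depth.
- bot.camera_model(name): a dict with "intrinsics" (3x3 intrinsics, pixels), "R" (3x3) and "t" (3): a world point X has camera coordinates R X + t. Camera axes: x right, y down, z forward; pixel columns grow to the right and rows downward; lengths in m; the calibration is good to about 2 mm. A picture is of the moment at which its call begins. camera_model takes no time and is no camera call.
- bot.hand_in(): hands the job in; it is judged then, once.
The state is a dict: "time_s": time; "joint_positions": joint angles; "qvel": joint speeds; "tau": joint torques, N m; "position": TCP position; "tcp_rot": TCP orientation; "force": force on the tool from outside, world axes, zero at the start; "moment": the same for the moment, N m; "opening": opening from 0.0 (shut) to 1.0 (fully open); "grasp_force": force on a finger pad.
Only numpy, scipy, OpenCV 4.12 (cv2) and the standard library are available. Lean on these libraries where they do the work, as an engineer would, in place of code of your own. Each camera call takes 0.05 s, during which the arm holds its last target. There are 200 camera calls.

### The job

Take the objective case out of the steel tray, stand it upright in the bench holder between the V jaw and the round pad, and let go of it. Then clamp it with the fine knob, the small upper one of the two concentric knobs: turn it clockwise until the pad presses on the case with about 10 newtons, never with more than 20. The large coarse knob under it is already set, so do not turn it or lean on it.

Things in the scene. Friction and masses are not known exactly. Their poses are not given: they have to be found in the camera images.
- case_center (a point): Centre (half-way up) of the objective case: upright closed plastic cylinder, grey body (40 mm across, 34 mm high) under a black screw cap (42.4 mm across), 53 mm tall in all, 0.11 kg give or take a third. z axis up. It stands in the shallow steel tray (floor 3 mm, rim 23 mm high). The eyepiece, forceps and screwdriver in the tray are not needed.
- holder: Bench holder, a fixed grey and steel vice, 84 mm wide (x) and 190 mm long (y); origin under its middle. +y runs from the V jaw to the knobs, z up. Base plate 8 mm thick. The V jaw (44 mm wide, 20 mm high above the plate) opens to +y, and two guide rods lie below its top at x = +-31.5 mm. The knobs stand on a housing 36 mm high, on an upright axis at y = +58 mm.
- seat (a point): Point on top of the base plate where the axis of a case pushed home in the V stands; the centre of a standing case is 26.5 mm above it. Axes as the holder's. The pad comes from +y and at the start leaves a case 4.5 to 7.5 mm of room along y, so set the case down with its axis about 2.5 mm to +y of this point: the pad then pushes it home.
- jaw_pad: The holder's round steel pad, 19 mm in diameter, its axis level along the holder's y, 11.5 mm above the plate. Origin at the centre of the face that presses on the case; it closes along its own -y (same as the holder's). It sits on a spring of 3 N per mm, with 8 mm of travel, in a stem.
- fine_grip (a point): Middle of the fine knob, on its upright axis: the small upper inner knob, a black ribbed cylinder 26 mm in diameter and 24 mm tall (12 mm above and below this point). The top of the coarse knob lies 14.5 mm below this point, 2.5 mm under the fine knob's lower edge.
- fine_knob: Fine knob (origin: axis, underside). Clockwise from above moves the pad to the V, 8 mm per rad, after a free play of 0 to 0.7 rad. It then drags with 0.14 N m while turning (after slow small steps, held still, about 0.03 is felt); once the pad bears, torque rises 0.19 N m and pad force 24 N per rad. Stays where left, loaded too. 10 N comes after 0.9 to 2.2 rad: regrip if needed. Grip of 60 N is ample.
- coarse_knob: The large lower outer knob: a black ribbed disc 54 mm in diameter and 13 mm tall; origin on the axis at its underside, 38 mm above the table. It is already set and holds itself by friction (0.5 N m); turned, it would shift the V jaw 20 mm per rad.
- coarse_mark (a point): White line on top of the coarse knob, 24 mm from its axis; where it points shows whether the coarse knob has turned.
Mind the look-alikes: they are no part of the job. What is shaped like the part that bears case_center but white or yellow is not meant.

How it is judged (in metres and radians):
On the way:
1. the case stands upright on the holder's plate between V jaw and pad, with its axis within 12 mm of the seat, let go, the pad not yet pressing on it (horizontal distance between case_center and seat below 0.012 m and z of case_center in the frame of seat between 0.0235 and 0.0295 m and angle between case_center's own z axis and vertical below 0.08 rad and contact force between the fingers and anything else below 0.2 N and contact force between jaw_pad and anything else below 3 N), for 0.2 s.
At the end, for the whole second after the job is handed in: The case stands upright (within 0.08 rad) on the holder's plate (centre height within 3 mm), its axis within 4 mm of the seat in the V, the pad presses on it with 6 to 15 N, and the coarse knob's mark is within 2 mm of where it was at the start (horizontal distance between case_center and seat below 0.004 m and z of case_center in the frame of seat between 0.0235 and 0.0295 m and angle between case_center's own z axis and vertical below 0.08 rad and contact force between jaw_pad and anything else between 6 and 15 N and distance of coarse_mark from where it was at the start of the episode below 0.002 m); the robot touches nothing.
It fails at once if the pad is pressed with more than 20 N (contact force between jaw_pad and anything else above 20 N).
It fails at once if the coarse knob is turned (its mark moves more than 2 mm) (distance of coarse_mark from where it was at the start of the episode above 0.002 m).
It fails at once if the fingers lean on the coarse knob with more than 3 N (contact force between the fingers and coarse_knob above 3 N).
It also fails if it takes over 72 s, if anything falls off the work surface, if the arm or the gripper's body presses on something with over 40 N, if the wrist force passes 120 N, or if a joint passes its speed limit or range.

## Working session

There is one attempt and no reset: what is moved stays moved. The work goes in short steps, Python scripts to look and compute and a tool call to move; the robot and the scene stay as the last step left them, time stands still between calls to the robot, and variables do not carry over. Pictures are saved under pics/ and viewed, at most 10 in all, crops included, and the job is handed in when it is done.

Besides the shell and the picture viewer there is one more tool, called after ">>>" as name([rows], argument=value, ...), one row to a line, values as JSON. apply_moves: Moves the arm, as the interface text tells. Its arguments: {"type":"object","properties":{"steps":{"type":"array","items":{"type":"array","items":{"type":"array","items":{"type":"number"}}}}},"required":["steps"]}

```bash
mkdir -p pics; python3 - <<'E'
from rig import bot
import cv2,numpy as np
for n in("scene","top"):
    im=bot.capture(n); cv2.imwrite(f"pics/{n}0.png",im)
    c=bot.camera_model(n); print(n,c["intrinsics"],c["R"],c["t"], -np.array(c["R"]).T@np.array(c["t"]))
print(bot.read_state())
E
```

```text
scene [[501.69262784   0.         272.98385112]
 [  0.         501.69262784 212.58800702]
 [  0.           0.           1.        ]] [[-0.76327746 -0.64601407  0.00856339]
 [-0.4406618   0.51086555 -0.73812842]
 [ 0.47246661 -0.56717035 -0.67460589]] [0.38015191 0.31747181 0.77310752] [0.0647916  0.52188173 0.75262246]
top [[546.95436645   0.         285.6641911 ]
 [  0.         546.95436645 203.07270429]
 [  0.           0.           1.        ]] [[-0.00682606 -0.99992977  0.00968766]
 [-0.99382325  0.00571064 -0.11082749]
 [ 0.11076438 -0.01038434 -0.99379244]] [-0.03828334  0.55014458  1.13359279] [ 0.42092345 -0.02965072  1.18789797]
{'time_s': 0.1, 'joint_positions': array([-8.66050309e+01,  3.02745659e+01,  8.21485683e+01,  8.61755484e-05,
        6.76879798e+01, -1.02271973e+01]), 'qvel': array([ 0.05955696, -0.11891949, -0.2049791 ,  0.01656046,  0.00141938,
        0.05566667]), 'tau': array([ 6.65355637e-04, -4.40983665e+01, -1.77150661e+01,  6.35591475e-02,
        5.32842509e-02, -4.34730225e-05]), 'position': array([ 0.14719122, -0.60677586,  0.23266216]), 'tcp_rot': array([[ 9.71870111e-01,  2.35517459e-01, -1.13454134e-04],
       [ 2.35517233e-01, -9.71868245e-01,  1.93598344e-03],
       [ 3.45695432e-04, -1.90824485e-03, -9.99998120e-01]]), 'force': array([ 0.59525055, -0.08249709, -0.83214148]), 'moment': array([0.05175656, 0.02102074, 0.00150265]), 'grasp_force': 0.0, 'opening': 0.9996978124894316}
```

View pics/scene0.png

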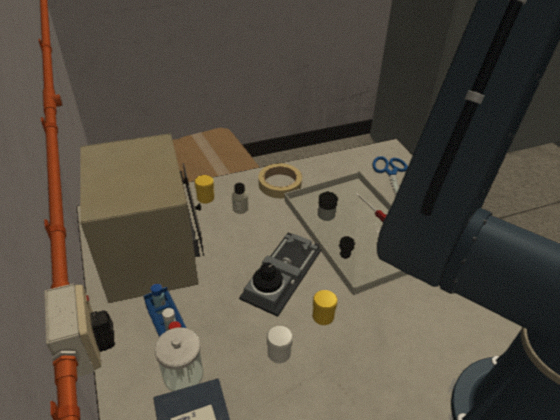

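View pics/top0.png

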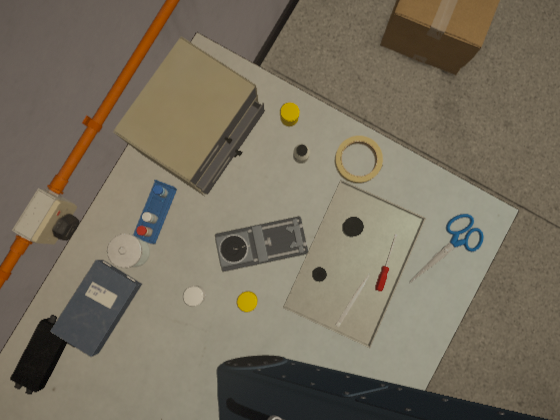

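The case could be confused with these (top-view pixels):
- black-capped cylinder in the tray (353,227), scene (328,205)
- eyepiece in the tray (319,274)
- black-capped bottle outside the tray (301,153)
- white pot (194,296)
- yellow pots (247,301) and (290,113)

I choose (353,227): it is in the tray and has a grey body under a wide black cap. The holder is at top (262,243), with its knobs at (233,249). Next I check this in one close crop.

```bash
cat > h.py <<'E'
from rig import bot
import cv2,numpy as np
from scipy.spatial.transform import Rotation
def ray(n,p,z):
    c=bot.camera_model(n);R=np.array(c["R"]);o=-R.T@np.array(c["t"])
    d=R.T@np.linalg.solve(np.array(c["intrinsics"]),[p[0],p[1],1]);return o+d*(z-o[2])/d[2]
def proj(n,X):
    c=bot.camera_model(n);q=np.array(c["intrinsics"])@(np.array(c["R"])@np.array(X)+np.array(c["t"]));return q[:2]/q[2]
def crop(im,x,y,w,h,s): return cv2.resize(im[y:y+h,x:x+w],None,fx=s,fy=s,interpolation=cv2.INTER_CUBIC)
E
python3 - <<'E'
from h import *
t=cv2.imread("pics/top0.png");s=cv2.imread("pics/scene0.png")
a=crop(t,210,200,100,75,4);b=crop(t,310,200,100,75,4)
c=crop(s,235,228,100,93,4)[:300*1+72];d=crop(s,290,180,100,93,4)[:372]
im=np.vstack([np.hstack([a,b]),np.hstack([c,d])])[:600]; im=cv2.convertScaleAbs(im,alpha=1.5,beta=15)
cv2.imwrite("pics/c1.png",im)
for n,i in(("top",t),("scene",s)):
    g=i.max(2); m=(g<50).astype(np.uint8)
    k,l,st,ce=cv2.connectedComponentsWithStats(m)
    for j in range(1,k):
        if 60<st[j,4]<3000: print(n,st[j],ce[j].round(1))
E
```

```text
top [254   0  45  66 541] [275.5  31.3]
top [297 145  10  10  81] [301.4 149.7]
top [ 53 215  26  25 279] [ 67.5 227.3]
top [343 217  20  19 299] [352.7 226.3]
top [222 236  24  25 420] [232.9 248.1]
top [313 268  13  13 142] [319.  273.9]
top [  11  315   56   79 2207] [ 38.8 357.8]
scene [183 177  12  39  73] [188.5 193.3]
scene [235 183   9  11  87] [238.9 188.2]
scene [319 192  19  18 276] [327.4 200.8]
scene [340 237  14  21 236] [346.1 246.5]
scene [193 240   6  16  64] [195.6 247.5]
scene [283 240  29  21 154] [297.4 247.6]
scene [276 249  20  11  62] [284.5 254.1]
scene [ 240  252   79   64 1365] [270.7 287.2]
scene [ 91 311  23  40 678] [102.6 330.2]
scene [451 388   6  32  80] [453.  406.1]
```

View pics/c1.png

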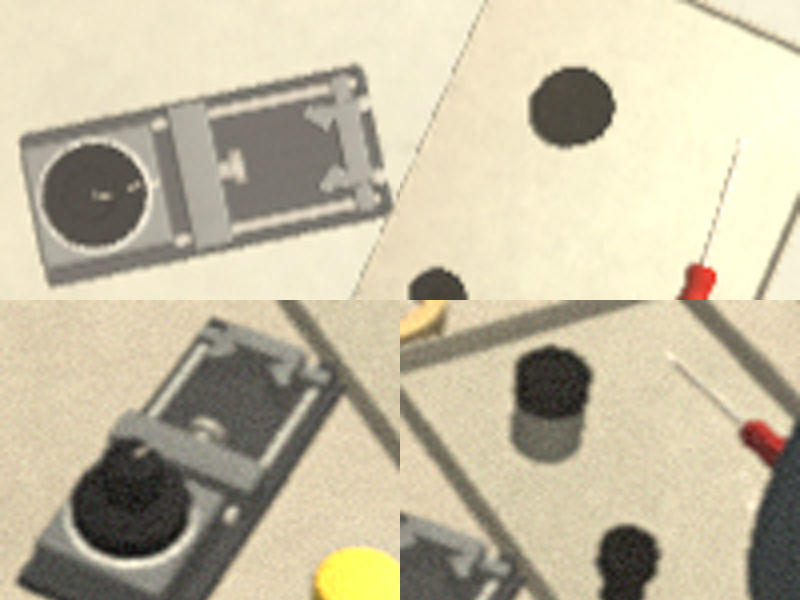

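The crop confirms it: the case cap is at top (352.7,226.5), with a grey body under the cap. The holder's V is at about top (293,238), the pad at (270,241) and the knob axis near (233,248). I enlarge the holder for its geometry.

```bash
python3 - <<'E'
from h import *
t=[bot.capture("top") for _ in range(8)]; s=[bot.capture("scene") for _ in range(8)]
t=np.mean(t,0).astype(np.uint8); s=np.mean(s,0).astype(np.uint8)
cv2.imwrite("pics/tavg.png",t);cv2.imwrite("pics/savg.png",s)
im=cv2.convertScaleAbs(crop(t,212,212,100,62,8),alpha=1.5,beta=10)
for i in range(0,100,10): cv2.putText(im,str(212+i),(i*8,10),0,.35,(0,0,255)); cv2.line(im,(i*8+4,12),(i*8+4,18),(0,0,255))
for i in range(0,62,10): cv2.putText(im,str(212+i),(0,i*8+8),0,.35,(0,0,255))
cv2.imwrite("pics/c2.png",im)
# holder pose from base outline
C=[(215,233.5),(300,216),(308,253.5),(222.5,271)]
P=np.array([ray("top",c,.008) for c in C]);print(P.round(4)); 
print(np.linalg.norm(np.diff(P[[0,1,2,3,0]],axis=0),axis=1))
y=(P[0]+P[3]-P[1]-P[2])[:2]; y/=np.linalg.norm(y); o=P.mean(0)[:2];print("o",o,"y",y)
print("knob",o+y*.058, ray("top",(233,248.5),.051))
print("cap",ray("top",(352.7,226.5),.056), ray("scene",(328,197.5),.056))
E
```

```text
[[ 0.4873  0.1107  0.008 ]
 [ 0.5241 -0.0728  0.008 ]
 [ 0.4431 -0.0892  0.008 ]
 [ 0.407   0.0941  0.008 ]]
[0.18720335 0.08263656 0.1868674  0.08200729]
o [0.46538919 0.01068969] y [-0.19462002  0.98087871]
knob [0.45410123 0.06758066] [0.45362813 0.06815815 0.051     ]
cap [ 0.49737059 -0.18024454  0.056     ] [ 0.49467338 -0.17678165  0.056     ]
```

View pics/c2.png

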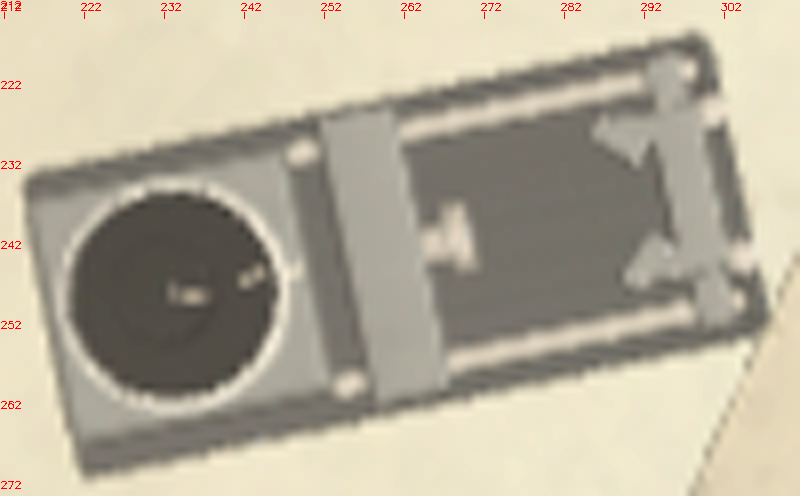

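```bash
python3 - <<'E'
from h import *
px=lambda x,y:(212+(x+.5)/8-.5,212+(y+.5)/8-.5)
P=np.array([ray("top",px(*c),.008)[:2] for c in[(27,183),(703,38),(766,325),(85,478)]])
y=(P[0]+P[3]-P[1]-P[2]); y/=np.linalg.norm(y); o=P.mean(0); x=np.array([y[1],-y[0]])
print(o,y,np.linalg.norm(P-np.roll(P,1,0),axis=1),np.degrees(np.arctan2(-y[0],y[1])))
def H(c,z): d=ray("top",px(*c),z)[:2]-o; return (np.array([d@x,d@y])*1e3).round(1)
for n,c,z in[("pad",(473,236),.02),("padU",(463,203),.02),("padL",(480,270),.02),("Utip in",(597,143),.028),("U in",(640,165),.028),("Ltip in",(627,275),.028),("L in",(657,240),.028),("Utip out",(597,120),.028),("Ltip out",(632,288),.028),("bar front",(660,160),.028),("bar front2",(672,230),.028),("bar back",(722,225),.028),("bar back2",(690,110),.028),("coarse",(175,297),.047),("carr",(395,108),.028),("carr2",(447,385),.028),("fineW",(188,295),.0765),("mark",(252,275),.051)]: print(n,H(c,z))
E
```

```text
[0.46525691 0.01155339] [-0.2080095   0.97812681] [0.08056544 0.18638999 0.0791716  0.18680419] 12.005729241758369
pad [  0.1 -21.4]
padU [  9.2 -20.7]
padL [ -9.1 -21.3]
Utip in [ 16.8 -58.8]
U in [  8.6 -68.7]
Ltip in [-19.1 -59.1]
L in [-11.7 -68.8]
Utip out [ 22.7 -60.1]
Ltip out [-22.7 -59.6]
bar front [  8.8 -74.2]
bar front2 [-10.  -73.3]
bar back [-11.6 -86.5]
bar back2 [ 20.  -84.8]
coarse [ 0.  57.3]
carr [37.3 -8.4]
carr2 [-37.1  -6.5]
fineW [-1.5 51.7]
mark [ 1.1 36.4]
```

>>> apply_moves([
  [[22,-16.7,3,0,0,0,1],[44,-33.4,8,0,0,0,1],[44,-33.4,8,0,0,0,1],[44,-33.4,8,0,0,0,1],[44,-33.4,8,0,0,0,1],[44,-33.4,8,0,0,0,1],[44,-33.4,8,0,0,0,1],[44,-33.4,8,0,0,0,1],[44,-33.4,8,0,0,0,1],[44,-33.4,8,0,0,0,1],[44,-33.4,8,0,0,0,1],[44,-33.4,8,0,0,0,1],[44,-33.4,8,0,0,0,1],[44,-33.4,8,0,0,0,1]],
])

```text
time_s: 2.65
position: [0.4958, -0.1801, 0.1537]
tcp_rot: [[0.972, 0.234, 0.0], [0.234, -0.972, -0.0], [0.0, 0.0, -1.0]]
force: [0.9, -0.0, 0.7]
opening: 1.002
grasp_force: 0.0
```

```bash
cat >> h.py <<'E'
def goal(x,y,z,yaw):
    s=bot.read_state();R=np.array(s["tcp_rot"]);a=np.radians(yaw)
    G=np.array([[np.cos(a),np.sin(a),0],[np.sin(a),-np.cos(a),0],[0,0,-1]])
    print("t",s["time_s"],"pos",s["position"].round(4),"yaw",np.degrees(np.arctan2(R[1,0],R[0,0])).round(2),"J",s["joint_positions"].round(1),"F",s["force"].round(2),"M",s["moment"].round(3),"op",round(s["opening"],3),"g",s["grasp_force"])
    print("shift cm",(R.T@(np.array([x,y,z])-s["position"])*100).round(2),"rot",Rotation.from_matrix(R.T@G).as_rotvec(degrees=True).round(2))
E
python3 -c "
from h import *
goal(.4965,-.179,.039,13.6)
cv2.imwrite('pics/s1.png',bot.capture('scene'))"
```

```text
t 2.65 pos [ 0.4958 -0.1801  0.1537] yaw 13.52 J [-32.1  29.3 100.5  -0.   50.1  44.4] F [ 0.87 -0.02  0.72] M [-0.014 -0.003 -0.043] op 1.002 g 0.0
shift cm [ 0.09 -0.09 11.47] rot [ 0.01 -0.01 -0.08]
```

>>> apply_moves([
  [[0.1,-0.1,6,0,0,0,0.8],[0.1,-0.1,10,0,0,0,0.8],[0.1,-0.1,11.5,0,0,0,0.8],[0.1,-0.1,11.5,0,0,0,0.8],[0.1,-0.1,11.5,0,0,0,-1],[0.1,-0.1,11.5,0,0,0,-1],[0.1,-0.1,11.5,0,0,0,-1],[0.1,-0.1,11.5,0,0,0,-1],[0.1,-0.1,11.5,0,0,0,-1],[0.1,-0.1,11.5,0,0,0,-1],[0.1,-0.1,11.5,0,0,0,-1],[0.1,-0.1,11.5,0,0,0,-1]],
])

```text
time_s: 4.2
position: [0.4975, -0.1784, 0.039]
tcp_rot: [[0.972, 0.236, 0.001], [0.236, -0.972, -0.001], [0.001, 0.001, -1.0]]
force: [0.6, -1.4, 5.3]
opening: 0.473
grasp_force: 30.0
```

>>> apply_moves([
  [[0,0,0,0,0,0,0.8],[0,0,0,0,0,0,0.8],[0,0,0,0,0,-10,0.8],[0,0,0,0,0,-20,0.8],[0,0,0,0,0,-30,0.8],[0,0,0,0,0,-40,0.8],[0,0,0,0,0,-50,0.8],[0,0,0,0,0,-60,0.8],[0,0,0,0,0,-70,0.8],[0,0,0,0,0,-80,0.8],[0,0,0,0,0,-88,0.8],[0,0,0,0,0,-88,0.8],[0,0,0,0,0,-88,-1],[0,0,0,0,0,-88,-1],[0,0,0,0,0,-88,-1],[0,0,0,0,0,-88,-1],[0,0,0,0,0,-88,-1],[0,0,0,0,0,-88,-1],[0,0,0,0,0,-88,-1]],
])

```text
time_s: 6.58
position: [0.497, -0.1779, 0.0386]
tcp_rot: [[-0.201, 0.98, 0.0], [0.98, 0.201, -0.0], [-0.0, 0.0, -1.0]]
force: [-0.1, 0.8, 0.2]
opening: 0.476
grasp_force: 30.0
```

```bash
python3 -c "
from h import *
goal(.4747,-.0328,.16,101.8)
cv2.imwrite('pics/s1.png',bot.capture('scene'))"
```

```text
t 6.575 pos [ 0.497  -0.1779  0.0386] yaw 101.62 J [-31.8  40.8 104.1   0.   35.1 -43.5] F [-0.14  0.82  0.16] M [ 0.01  -0.185 -0.071] op 0.476 g 29.99994649551809
shift cm [ 14.67   0.74 -12.14] rot [ 0.01  0.   -0.18]
```

>>> apply_moves([
  [[0,0,-3,0,0,0,-1],[0,0,-6,0,0,0,-1],[4,0.2,-6,0,0,0,-1],[9,0.5,-6,0,0,0,-1],[12,0.7,-6,0,0,0,-1],[14,0.7,-6,0,0,0,-1],[14.7,0.7,-6,0,0,0,-1],[14.7,0.7,-6,0,0,0,-1],[14.7,0.7,-6,0,0,0,-1]],
])

```text
time_s: 7.75
position: [0.4749, -0.0335, 0.0986]
tcp_rot: [[-0.201, 0.98, 0.001], [0.98, 0.201, -0.001], [-0.001, 0.001, -1.0]]
force: [-0.4, -1.2, -1.8]
opening: 0.473
grasp_force: 30.0
```

```bash
python3 -c "
from h import *
goal(.4747,-.0328,.0436,101.8)
s=bot.capture('scene')
im=cv2.convertScaleAbs(crop(s,230,195,100,75,8),alpha=1.6,beta=10)
cv2.imwrite('pics/c3.png',im)
a=crop(cv2.imread('pics/savg.png'),230,225,100,75,8);cv2.imwrite('pics/c4.png',cv2.convertScaleAbs(a,alpha=1.6,beta=10))
"
```

```text
t 7.75 pos [ 0.4749 -0.0335  0.0986] yaw 101.57 J [-17.5  32.1 110.1  -0.   37.8 -29.1] F [-0.45 -1.24 -1.79] M [-0.021 -0.118  0.003] op 0.473 g 30.00024545006454
shift cm [ 0.08 -0.01  5.5 ] rot [ 0.05  0.04 -0.23]
```

View pics/c3.png

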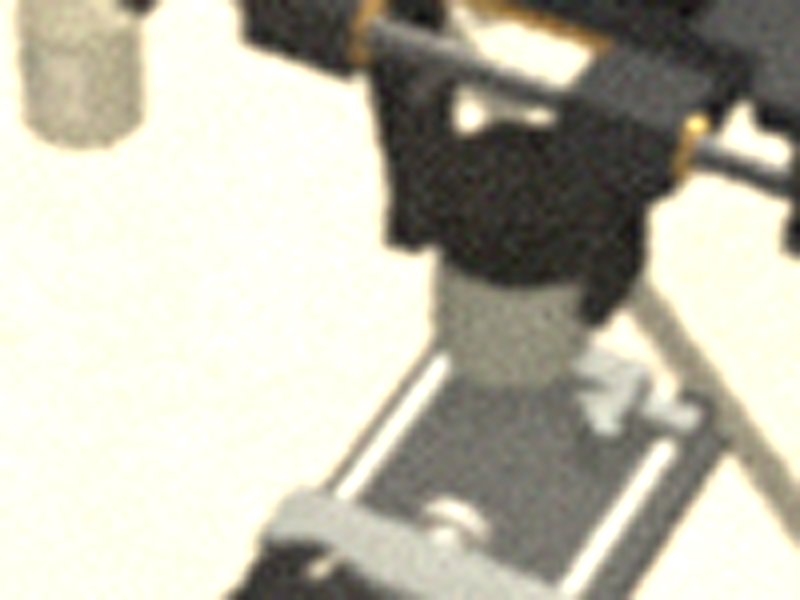

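View pics/c4.png

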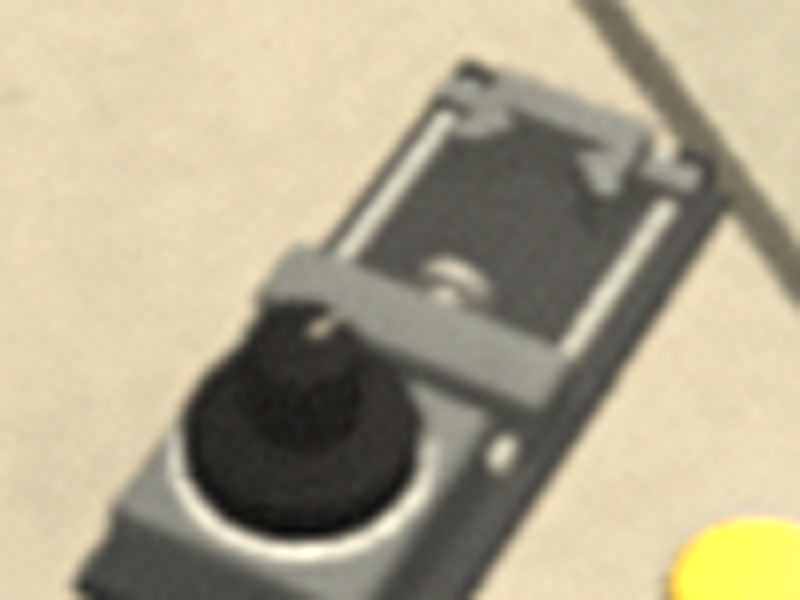

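The scene view shows the gripped case hanging over the slot: body bottom edge at c3 (512,385), V prongs to the right and pad at (455,510). c4 gives the empty holder: prong tips at (470,135) and (605,190), pad top at (455,258). I cross-check both against the top-view estimate.

```bash
python3 - <<'E'
from h import *
o=np.array([.46526,.01155]);y=np.array([-.208,.978]);x=np.array([.978,.208])
q=lambda x_,y_,v:(230+(x_+.5)/8-.5,v+(y_+.5)/8-.5)
def H(c,z): d=ray("scene",q(*c,225),z)[:2]-o; return (np.array([d@x,d@y])*1e3).round(1)
for n,c,z in[("tipA",(468,138),.028),("tipB",(607,193),.028),("padtop",(452,260),.029),("padL",(425,270),.0195),("padR",(487,298),.0195),("finetopc",(305,325),.0775),("coarse bottom edge",(295,537),.038),("coarseL",(187,420),.051),("coarseR",(418,420),.051)]: print(n,H(c,z))
tip=lambda w:np.r_[o+w[0]*x+w[1]*y,w[2]]
for w in[(17.9e-3,-.059,.028),(-17.9e-3,-.059,.028),(0,-.0212,.029),(0,.058,.0775)]:
  p=proj("scene",tip(w)); print("pred c4",((p-[230,225]+.5)*8-.5).round())
# case bottom silhouette predicted at hand pose
a=np.linspace(0,2*np.pi,200);b=np.array([proj("scene",(.4749+.02*np.cos(t),-.0335+.02*np.sin(t),.063)) for t in a]);b=((b-[230,195]+.5)*8-.5)
print("case pred L,R,bottom",b[:,0].min(),b[:,0].max(),b[b[:,1].argmax()])
E
```

```text
tipA [ 16.2 -56.8]
tipB [-22.7 -56.4]
padtop [  0.4 -17.1]
padL [  8.5 -18.8]
padR [ -9.  -17.9]
finetopc [ 1.2 56.4]
coarse bottom edge [-10.5  82.3]
coarseL [22.2 73.8]
coarseR [-23.9  48.6]
pred c4 [466. 130.]
pred c4 [594. 180.]
pred c4 [461. 250.]
pred c4 [306. 332.]
case pred L,R,bottom 429.1832992117129 594.0565096765845 [514.13160052 387.21294553]
```

>>> apply_moves([
  [[0.2,0,0,0,0,0,-1],[0.2,0,1,0,0,0,-1],[0.2,0,2,0,0,0,-1],[0.2,0,2,0,0,0,-1]],
])

```text
time_s: 8.3
position: [0.473, -0.0304, 0.0774]
tcp_rot: [[-0.201, 0.98, -0.003], [0.98, 0.201, 0.001], [0.001, -0.002, -1.0]]
force: [-0.7, -0.4, -0.4]
opening: 0.475
grasp_force: 30.0
```

```bash
python3 -c "
from h import *
goal(.4743,-.0308,.0436,101.8)
"
```

```text
t 8.3 pos [ 0.473  -0.0304  0.0774] yaw 101.62 J [-17.2  34.5 110.9   0.   34.8 -28.8] F [-0.68 -0.42 -0.42] M [-0.006 -0.09   0.015] op 0.475 g 30.000166688114405
shift cm [-0.07  0.13  3.38] rot [-0.13 -0.07 -0.18]
```

>>> apply_moves([
  [[0,0.1,1,0,0,0,-1],[0,0.1,2,0,0,0,-1],[0,0.1,2.6,0,0,0,-1],[0,0.1,3.0,0,0,0,-1],[0,0.1,3.2,0,0,0,-1],[0,0.1,3.2,0,0,0,-1]],
])

```text
time_s: 9.05
position: [0.4748, -0.0304, 0.0465]
tcp_rot: [[-0.201, 0.979, -0.0], [0.979, 0.201, 0.0], [0.0, 0.0, -1.0]]
force: [-0.2, -0.9, -1.0]
opening: 0.475
grasp_force: 30.0
```

```bash
python3 -c "
from h import *
goal(.4743,-.0308,.0436,101.8)
"
```

```text
t 9.05 pos [ 0.4748 -0.0304  0.0465] yaw 101.62 J [-17.2  38.1 111.5   0.   30.3 -28.8] F [-0.15 -0.85 -0.95] M [ 0.037 -0.135 -0.03 ] op 0.475 g 30.00017534941435
shift cm [-0.03 -0.05  0.29] rot [ 0.   -0.   -0.18]
```

Inside the slot with no contact forces. Lower the last part and watch for touch.

>>> apply_moves([
  [[0,0,0.1,0,0,0,-1],[0,0,0.2,0,0,0,-1],[0,0,0.25,0,0,0,-1],[0,0,0.25,0,0,0,-1]],
])

```text
time_s: 9.55
position: [0.4748, -0.0304, 0.0441]
tcp_rot: [[-0.201, 0.98, 0.0], [0.98, 0.201, 0.0], [-0.0, 0.0, -1.0]]
force: [-0.7, -0.4, -0.1]
opening: 0.477
grasp_force: 30.0
```

>>> apply_moves([
  [[0,0,0.05,0,0,0,-1],[0,0,0.1,0,0,0,-1],[0,0,0.1,0,0,0,-1]],
])

```text
time_s: 9.93
position: [0.4748, -0.0304, 0.0436]
tcp_rot: [[-0.202, 0.979, 0.0], [0.979, 0.202, -0.0], [-0.0, 0.0, -1.0]]
force: [-1.0, -0.0, 5.0]
opening: 0.479
grasp_force: 30.0
```

>>> apply_moves([
  [[0,0,0,0,0,0,0.75],[0,0,0,0,0,0,0.75],[0,0,0,0,0,0,0.75],[0,0,0,0,0,0,0.75],[0,0,-3,0,0,0,0.75],[0,0,-7,0,0,0,0.75],[0,0,-11,0,0,0,0.75],[0,0,-11,0,0,0,0.75]],
])

```text
time_s: 10.92
position: [0.4767, -0.0309, 0.1556]
tcp_rot: [[-0.202, 0.979, 0.007], [0.979, 0.202, -0.002], [-0.003, 0.006, -1.0]]
force: [-0.3, 0.5, -1.0]
opening: 0.875
grasp_force: 0.0
```

```bash
python3 -c "
from h import *
goal(.4538,.0678,.12,101.8)
s=bot.capture('scene');t=bot.capture('top')
a=crop(s,230,215,100,75,5);b=crop(t,212,205,100,75,4)
im=np.zeros((375,900,3),np.uint8);im[:,:500]=a;im[:300,500:]=b
cv2.imwrite('pics/c5.png',cv2.convertScaleAbs(im[:,:800],alpha=1.6,beta=10))
cv2.imwrite('pics/s5.png',s)
for z in(.061,): 
  p=proj('scene',(.4748,-.0304,z));print('cap c5 pred',(p-[230,215]+.5)*5-.5)
p=proj('scene',(.4531,.0683,.0775));print('knob top pred',(p-[230,215]+.5)*5-.5)
"
```

```text
t 10.925 pos [ 0.4767 -0.0309  0.1556] yaw 101.64 J [-17.1  26.  107.6   0.   46.  -28.8] F [-0.26  0.5  -1.04] M [-0.016 -0.193 -0.011] op 0.875 g 0.0
shift cm [10.14 -0.27  3.53] rot [ 0.35  0.19 -0.16]
cap c5 pred [314.59848471 112.82042364]
knob top pred [191.31235414 257.24199746]
```

View pics/c5.png

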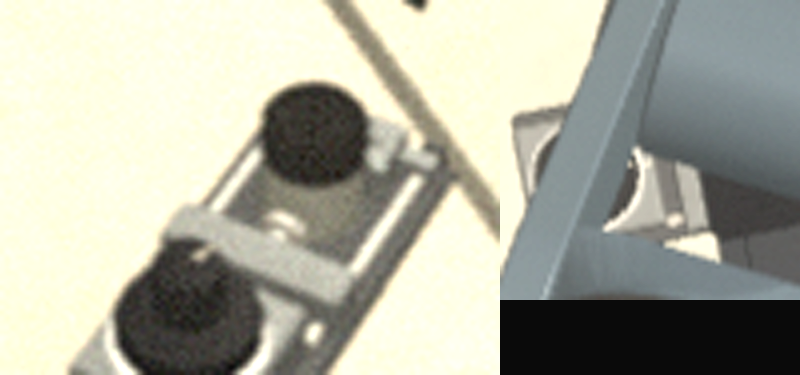

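The case stands upright in the slot with its cap at c5 (315,133), next to the V and clear of the pad at (285,222). The fine-knob top is at about (192,257). I refine the knob axis from the coarse and fine silhouettes.

```bash
python3 - <<'E'
from h import *
from scipy.optimize import least_squares
a=np.linspace(0,2*np.pi,180)
def circ(cx,cy,z,r): return np.array([proj("scene",(cx+r*np.cos(t),cy+r*np.sin(t),z)) for t in a])
obs=np.array([187,418,537,250,362,300])
def pred(c):
    A=circ(*c,.051,.027);B=circ(*c,.038,.027);F=circ(*c,.0775,.013);G=circ(*c,.0535,.013)
    f=lambda p:((p-[230,225]+.5)*8-.5)
    A,B,F,G=map(f,(A,B,F,G))
    return np.array([min(A[:,0].min(),B[:,0].min()),max(A[:,0].max(),B[:,0].max()),B[:,1].max(),F[:,0].min(),F[:,0].max(),F[:,1].min()])
r=least_squares(lambda c:pred(c)-obs,[.4535,.068],diff_step=1e-3);print(r.x,r.fun.round(1))
goal(*r.x,.12,101.8)
E
```

```text
Traceback (most recent call last):
  File "h.py", line 8, in proj
    c=bot.camera_model(n);q=np.array(c["intrinsics"])@(np.array(c["R"])@np.array(X)+np.array(c["t"]));return q[:2]/q[2]
ValueError: time passes only in moves, steps and waits
```

```bash
python3 - <<'E'
from h import *
q=lambda x,y:(230+(x+.5)/8-.5,225+(y+.5)/8-.5)
print("fine",ray("scene",q(306,342),.0775).round(4),"coarse",ray("scene",q(302.5,450),.038).round(4))
goal(.4535,.0685,.12,101.8)
E
```

```text
fine [0.4512 0.0706 0.0775] coarse [0.453  0.0697 0.038 ]
t 11.025 pos [ 0.4745 -0.0303  0.153 ] yaw 101.63 J [-17.2  26.2 107.8  -0.   46.  -28.8] F [ 0.18 -0.01  0.09] M [-0.045 -0.134  0.064] op 0.877 g 0.0
shift cm [10.1  -0.07  3.3 ] rot [ 0.01  0.01 -0.17]
```

>>> apply_moves([
  [[4,0,0,0,0,0,0.4],[8,-0.1,2,0,0,0,0.4],[10.2,-0.1,4,0,0,0,0.4],[10.2,-0.1,6,0,0,0,0.4],[10.2,-0.1,8,0,0,0,0.4],[10.2,-0.1,8.5,0,0,0,0.4],[10.2,-0.1,8.5,0,0,0,0.4],[10.2,-0.1,8.5,0,0,0,0.4]],
])

```text
time_s: 12.02
position: [0.4534, 0.0692, 0.0683]
tcp_rot: [[-0.201, 0.98, 0.0], [0.98, 0.201, -0.0], [-0.0, 0.0, -1.0]]
force: [-0.3, 0.2, -0.1]
opening: 0.705
grasp_force: 0.0
```

```bash
python3 -c "
from h import *
goal(.4527,.0695,.068,101.8)
s=bot.capture('scene')
cv2.imwrite('pics/c6.png',cv2.convertScaleAbs(crop(s,210,205,100,75,5),alpha=1.6,beta=15))"
```

```text
t 12.025 pos [0.4534 0.0692 0.0683] yaw 101.61 J [ -5.3  34.9 113.5   0.   31.6 -16.9] F [-0.3   0.24 -0.13] M [ 0.021 -0.132  0.008] op 0.705 g 0.0
shift cm [ 0.04 -0.07  0.03] rot [ 0.03  0.01 -0.19]
```

View pics/c6.png

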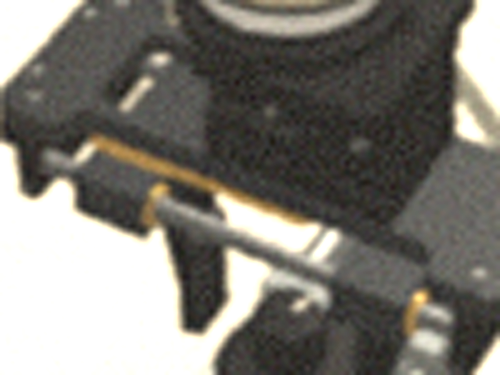

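The knob is between the fingers at about c6 (290,300), fingertips at (200,325) and (345,330). I close on it.

>>> apply_moves([
  [[0,0,0,0,0,0,-1],[0,0,0,0,0,0,-1],[0,0,0,0,0,0,-1],[0,0,0,0,0,0,-1],[0,0,0,0,0,0,-1],[0,0,0,0,0,0,-1],[0,0,0,0,0,0,-1]],
])

```text
time_s: 12.95
position: [0.4534, 0.0694, 0.0681]
tcp_rot: [[-0.201, 0.979, 0.001], [0.979, 0.201, 0.0], [-0.0, 0.001, -1.0]]
force: [0.8, 0.5, -0.0]
opening: 0.287
grasp_force: 30.0
```

```bash
cat > m.py <<'E'
from h import *
L=[]
for i in range(10):
    bot.capture("scene");s=bot.read_state();L.append(np.r_[s["force"],s["moment"],s["position"]*1e3])
L=np.array(L);R=s["tcp_rot"];print("t",s["time_s"],"mean",L.mean(0).round(3),"std",L.std(0)[:6].round(3),"yaw",np.degrees(np.arctan2(R[1,0],R[0,0])).round(2),"op",s["opening"].round(3),"J6",s["joint_positions"][5].round(1))
print("F tool",(R.T@L.mean(0)[:3]).round(2))
E
python3 m.py
```

```text
Traceback (most recent call last):
  File "m.py", line 5, in <module>
    L=np.array(L);R=s["tcp_rot"];print("t",s["time_s"],"mean",L.mean(0).round(3),"std",L.std(0)[:6].round(3),"yaw",np.degrees(np.arctan2(R[1,0],R[0,0])).round(2),"op",s["opening"].round(3),"J6",s["joint_positions"][5].round(1))
                                                                                                                                                                       ^^^^^^^^^^^^^^^^^^
AttributeError: 'float' object has no attribute 'round'
```

```bash
sed -i 's/s\["opening"\].round(3)/round(s["opening"],3)/' m.py; python3 m.py
```

```text
t 13.95 mean [ 1.27400e+00  1.21800e+00  1.75700e+00  2.15000e-01 -3.58000e-01
  1.00000e-03  4.53455e+02  6.93450e+01  6.81070e+01] std [0.591 0.298 0.413 0.025 0.033 0.037] yaw 101.62 op 0.292 J6 -16.9
F tool [ 0.94  1.49 -1.76]
```

>>> apply_moves([
  [[0,0,0,0,0,4,-1],[0,0,0,0,0,8,-1],[0,0,0,0,0,12,-1],[0,0,0,0,0,16,-1],[0,0,0,0,0,20,-1],[0,0,0,0,0,20,-1]],
])

```text
time_s: 14.7
position: [0.4535, 0.0693, 0.0681]
tcp_rot: [[0.145, 0.989, 0.001], [0.989, -0.145, 0.0], [0.0, 0.001, -1.0]]
force: [1.4, 1.8, 2.0]
opening: 0.29
grasp_force: 30.0
```

```bash
python3 m.py
```

```text
t 15.2 mean [ 1.85500e+00  1.53400e+00  2.05500e+00  2.73000e-01 -4.35000e-01
  1.30000e-02  4.53457e+02  6.93310e+01  6.81070e+01] std [0.732 0.429 0.441 0.022 0.035 0.014] yaw 81.63 op 0.291 J6 3.1
F tool [ 1.79  1.61 -2.05]
```

>>> apply_moves([
  [[0,0,0,0,0,4,-1],[0,0,0,0,0,8,-1],[0,0,0,0,0,12,-1],[0,0,0,0,0,16,-1],[0,0,0,0,0,20,-1],[0,0,0,0,0,20,-1]],
])

```text
time_s: 15.95
position: [0.4535, 0.0693, 0.0681]
tcp_rot: [[0.474, 0.88, 0.001], [0.88, -0.474, -0.0], [0.0, 0.001, -1.0]]
force: [2.8, 1.7, 1.5]
opening: 0.293
grasp_force: 30.0
```

```bash
python3 m.py; python3 -c "
from h import *
cv2.imwrite('pics/s7.png',bot.capture('scene'))"
```

```text
t 16.45 mean [ 2.6780e+00  1.7000e+00  2.1970e+00  2.7400e-01 -4.9900e-01  4.9000e-02
  4.5345e+02  6.9315e+01  6.8100e+01] std [0.48  0.677 0.398 0.026 0.046 0.019] yaw 61.63 op 0.293 J6 23.1
F tool [ 2.77  1.55 -2.2 ]
```

>>> apply_moves([
  [[0,0,0,0,0,3,-1],[0,0,0,0,0,6,-1],[0,0,0,0,0,9,-1],[0,0,0,0,0,12,-1],[0,0,0,0,0,12,-1]],
])

```text
time_s: 17.12
position: [0.4534, 0.0693, 0.0681]
tcp_rot: [[0.647, 0.762, 0.001], [0.762, -0.647, -0.0], [0.0, 0.0, -1.0]]
force: [3.6, 1.3, 2.7]
opening: 0.289
grasp_force: 30.0
```

```bash
python3 m.py
```

```text
t 17.625 mean [ 3.27300e+00  1.86400e+00  2.52200e+00  2.79000e-01 -6.15000e-01
  6.70000e-02  4.53452e+02  6.93100e+01  6.81010e+01] std [0.589 0.265 0.315 0.023 0.03  0.035] yaw 49.63 op 0.293 J6 35.1
F tool [ 3.54  1.29 -2.52]
```

>>> apply_moves([
  [[0,0,0,0,0,3,-1],[0,0,0,0,0,6,-1],[0,0,0,0,0,8,-1],[0,0,0,0,0,8,-1]],
])

```text
time_s: 18.12
position: [0.4535, 0.0693, 0.0681]
tcp_rot: [[0.747, 0.664, 0.001], [0.664, -0.747, -0.0], [0.0, 0.0, -1.0]]
force: [3.8, 1.2, 1.6]
opening: 0.288
grasp_force: 30.0
```

```bash
python3 m.py;python3 -c "
from h import *
cv2.imwrite('pics/t8.png',bot.capture('top'));cv2.imwrite('pics/s8.png',bot.capture('scene'))"
```

```text
t 18.625 mean [ 3.99400e+00  1.53000e+00  3.02200e+00  2.51000e-01 -7.14000e-01
  8.10000e-02  4.53436e+02  6.93040e+01  6.80990e+01] std [0.502 0.368 0.556 0.037 0.03  0.041] yaw 41.63 op 0.29 J6 43.1
F tool [ 4.    1.51 -3.02]
```

```bash
python3 -c "
from h import *
s=cv2.imread('pics/s8.png');t=cv2.imread('pics/t8.png')
im=np.hstack([crop(s,215,200,130,150,3),crop(t,212,200,130,150,3)])
cv2.imwrite('pics/c8.png',cv2.convertScaleAbs(im,alpha=1.6,beta=15))"
```

View pics/c8.png

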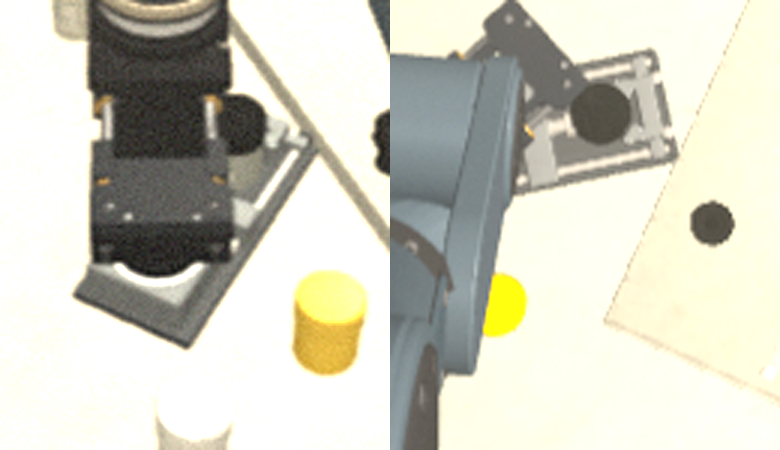

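The top view now shows the case: cap at c8 (600,113), pad and stem touching it from the left at (565,128). I track the cap centroid along with the torque.

```bash
cat > m2.py <<'E'
from h import *
o=np.array([.46526,.01155]);y=np.array([-.208,.978]);x=np.array([.978,.208])
L=[];C=[]
for i in range(10):
    t=bot.capture("top");s=bot.read_state();L.append(np.r_[s["force"],s["moment"][2]]);C.append(t)
t=np.mean(C,0);cv2.imwrite("pics/t_%d.png"%(s["time_s"]*100),t.astype(np.uint8))
m=(t.max(2)<70)[222:252,267:300].astype(np.uint8)
k,l,st,ce=cv2.connectedComponentsWithStats(m);j=st[1:,4].argmax()+1
p=ce[j]+[267,222];d=ray("top",p,.061)[:2]-o;L=np.array(L)
R=s["tcp_rot"];print("t",s["time_s"],"F",L.mean(0).round(3),"sem Mz",(L[:,3].std()/3).round(3),"yaw",np.degrees(np.arctan2(R[1,0],R[0,0])).round(2))
print("cap",p.round(2),st[j],"holder mm",(d@x*1e3).round(2),(d@y*1e3).round(2))
E
python3 m2.py
```

```text
t 19.225 F [4.304 1.128 3.082 0.098] sem Mz 0.007 yaw 41.62
cap [279.31 235.41] [  0   0  26  27 455] holder mm 5.82 -41.54
```

>>> apply_moves([
  [[0,0,0,0,0,3,-1],[0,0,0,0,0,5,-1],[0,0,0,0,0,5,-1]],
])

```text
time_s: 19.6
position: [0.4534, 0.0693, 0.0681]
tcp_rot: [[0.802, 0.597, 0.0], [0.597, -0.802, -0.0], [0.0, 0.0, -1.0]]
force: [4.7, 1.1, 3.1]
opening: 0.289
grasp_force: 30.0
```

```bash
python3 m2.py
```

```text
t 20.1 F [4.867 1.266 3.158 0.076] sem Mz 0.006 yaw 36.64
cap [279.25 235.56] [  0   0  26  27 458] holder mm 5.53 -41.36
```

```bash
cat > trk.py <<'E'
from h import *
import glob
o=np.array([.46526,.01155]);y=np.array([-.208,.978]);x=np.array([.978,.208])
for f in sorted(glob.glob("pics/t_*.png")):
    g=cv2.imread(f).max(2); u=cv2.resize(g[222:256,264:304],None,fx=8,fy=8,interpolation=cv2.INTER_CUBIC)
    h=cv2.HoughCircles(cv2.GaussianBlur(u,(0,0),4),cv2.HOUGH_GRADIENT_ALT,1.5,40,param1=60,param2=.5,minRadius=68,maxRadius=100)
    if h is None: print(f,None);continue
    for c in h[0][:2]:
        p=np.array([264,222])+(c[:2]+.5)/8-.5;d=ray("top",p,.061)[:2]-o
        print(f,p.round(2),c[2],(d@x*1e3).round(2),(d@y*1e3).round(2))
E
python3 trk.py
```

```text
pics/t_1922.png None
pics/t_2010.png None
```

>>> apply_moves([
  [[0,0,0,0,0,3,-1],[0,0,0,0,0,6,-1],[0,0,0,0,0,6,-1]],
])

```text
time_s: 20.48
position: [0.4534, 0.0693, 0.0681]
tcp_rot: [[0.861, 0.509, 0.0], [0.509, -0.861, -0.0], [0.0, 0.0, -1.0]]
force: [4.6, 0.9, 2.6]
opening: 0.294
grasp_force: 30.0
```

```bash
python3 m2.py; python3 trk.py
```

```text
t 20.975 F [4.767 1.226 3.05  0.066] sem Mz 0.012 yaw 30.63
cap [278.78 235.92] [  0   0  26  27 480] holder mm 5.02 -40.26
pics/t_1922.png None
pics/t_2010.png None
pics/t_2097.png None
```

```bash
cat > trk.py <<'E'
from h import *
import glob
o=np.array([.46526,.01155]);y=np.array([-.208,.978]);x=np.array([.978,.208])
c=bot.camera_model("top");K,R,t=(np.array(c[k]) for k in("intrinsics","R","t"))
ys=np.arange(-80,-15,.5);xs=np.arange(-6,6.1,1)
P=np.array([[np.r_[o+a*1e-3*x+b*1e-3*y,.061] for b in ys] for a in xs]);q=(P@R.T+t)@K.T;q=(q[...,:2]/q[...,2:]).astype(np.float32)
for f in sorted(glob.glob("pics/t_*.png")):
    g=cv2.imread(f).mean(2).astype(np.float32)
    v=cv2.remap(g,q[...,0],q[...,1],cv2.INTER_CUBIC).mean(0)
    th=70;i=np.where(v[:-1]*0+((v[:-1]>=th)&(v[1:]<th)|(v[:-1]<th)&(v[1:]>=th)))[0]
    print(f,[round(float(ys[k]+.5*(th-v[k])/(v[k+1]-v[k])),2) for k in i])
print(v[::4].astype(int))
E
python3 trk.py
```

```text
pics/t_1922.png [-71.7, -70.4, -67.58, -25.58]
pics/t_2010.png [-71.69, -70.38, -68.33, -25.91]
pics/t_2097.png [-71.67, -70.36, -68.83]
[116 115 115 107  72  71  61  39  40  39  39  39  39  39  39  38  38  38
  40  45  49  50  51  51  53  57  58  61  60  58  56  56  56]
```

>>> apply_moves([
  [[0,0,0,0,0,3,-1],[0,0,0,0,0,5,-1],[0,0,0,0,0,5,-1]],
])

```text
time_s: 21.35
position: [0.4534, 0.0693, 0.0681]
tcp_rot: [[0.902, 0.433, 0.0], [0.433, -0.902, -0.0], [0.0, 0.0, -1.0]]
force: [4.8, 1.4, 2.8]
opening: 0.29
grasp_force: 30.0
```

```bash
sed -i 's/th=70/th=55/' trk.py; python3 m2.py; python3 trk.py
```

```text
t 21.85 F [4.969 1.259 3.027 0.099] sem Mz 0.012 yaw 25.64
cap [278.28 236.4 ] [  0   0  26  27 513] holder mm 4.27 -39.04
pics/t_1922.png [-66.1, -26.27]
pics/t_2010.png [-67.01, -26.72]
pics/t_2097.png [-67.52, -31.47]
pics/t_2185.png [-67.51, -41.08]
[116 116 115 107  72  71  61  39  40  40  39  39  39  39  39  38  38  39
  39  48  60  61  59  58  64  73  70  59  56  57  57  57  57]
```

>>> apply_moves([
  [[0,0,0,0,0,3,-1],[0,0,0,0,0,6,-1],[0,0,0,0,0,8,-1],[0,0,0,0,0,8,-1]],
])

```text
time_s: 22.35
position: [0.4534, 0.0693, 0.0681]
tcp_rot: [[0.953, 0.303, 0.0], [0.303, -0.953, -0.0], [0.0, 0.0, -1.0]]
force: [5.0, 0.8, 3.5]
opening: 0.291
grasp_force: 30.0
```

```bash
python3 m2.py; python3 trk.py|tail -6
```

```text
t 22.85 F [4.863 1.125 3.242 0.127] sem Mz 0.008 yaw 17.65
cap [277.86 237.85] [  0   0  26  30 559] holder mm 1.55 -37.56
pics/t_2010.png [-67.01, -26.72]
pics/t_2097.png [-67.52, -31.47]
pics/t_2185.png [-67.51, -41.08]
pics/t_2285.png [-67.38, -38.17]
[116 115 115 107  72  71  63  40  40  40  39  39  39  39  39  38  39  39
  38  38  41  56  67  73  67  58  57  57  57  57  57  57  57]
```

Torque and geometry both put the pad force at about 6.4 N. Another 8° should give about 9.8 N.

>>> apply_moves([
  [[0,0,0,0,0,3,-1],[0,0,0,0,0,6,-1],[0,0,0,0,0,8,-1],[0,0,0,0,0,8,-1]],
])

```text
time_s: 23.35
position: [0.4534, 0.0693, 0.0681]
tcp_rot: [[0.986, 0.168, 0.0], [0.168, -0.986, -0.0], [0.0, 0.0, -1.0]]
force: [4.3, 1.2, 2.5]
opening: 0.285
grasp_force: 30.0
```

```bash
python3 m2.py; python3 m2.py; python3 trk.py|tail -3
```

```text
t 23.85 F [4.541 1.301 3.148 0.146] sem Mz 0.009 yaw 9.66
cap [277.9  237.84] [  0   0  26  30 561] holder mm 1.54 -37.64
t 24.35 F [4.762 1.193 3.047 0.154] sem Mz 0.011 yaw 9.66
cap [277.9  237.85] [  0   0  26  30 560] holder mm 1.54 -37.64
pics/t_2435.png [-67.59, -37.18]
[116 115 115 107  73  72  60  39  40  40  39  39  39  39  39  39  39  39
  38  38  38  46  63  58  57  57  57  57  57  57  57  57  57]
```

Both estimates give about 9–10 N. I release and retract.

>>> apply_moves([
  [[0,0,0,0,0,0,0.3],[0,0,0,0,0,0,0.3],[0,0,0,0,0,0,0.3],[0,0,0,0,0,0,0.3],[0,0,-3,0,0,0,0.3],[0,0,-8,0,0,0,0.3],[0,0,-14,0,0,0,0.3],[0,0,-20,0,0,0,0.3],[0,-6,-20,0,0,0,0.3],[0,-12,-20,0,0,0,0.3],[0,-12,-20,0,0,0,0.3],[0,-12,-20,0,0,0,0.3]],
])

```text
time_s: 25.85
position: [0.4326, 0.1875, 0.2678]
tcp_rot: [[0.986, 0.168, -0.001], [0.168, -0.986, -0.001], [-0.001, 0.001, -1.0]]
force: [0.2, -0.5, 0.2]
opening: 0.65
grasp_force: 0.0
```

```bash
python3 m2.py; python3 trk.py|tail -3
python3 -c "
from h import *
s=bot.capture('scene');t=bot.capture('top')
im=np.hstack([crop(s,220,205,130,120,3),crop(t,205,200,130,120,3)])
cv2.imwrite('pics/c9.png',cv2.convertScaleAbs(im,alpha=1.6,beta=15))"
```

```text
t 26.35 F [ 0.244 -0.236  0.035  0.007] sem Mz 0.007 yaw 9.57
cap [282.42 237.36] [  5   5  21  22 351] holder mm 0.52 -46.93
pics/t_2635.png [-67.73, -27.62]
[112 111 110 103  70  69  58  38  39  39  39  39  39  39  39  39  39  39
  38  38  38  38  39  38  38  38  48  96 130 114 107 111 117]
```

View pics/c9.png

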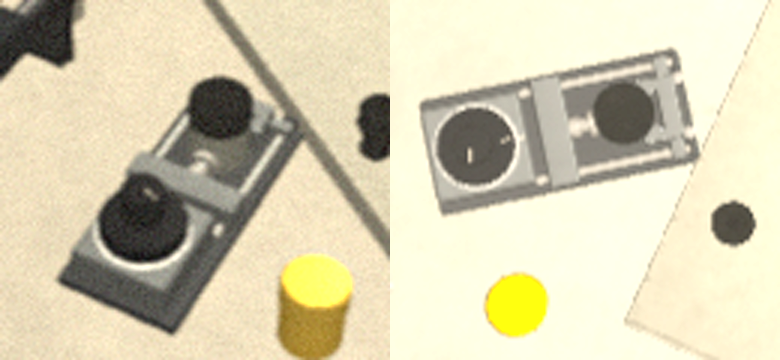

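The case is upright and home in the V at c9 top (625,112), with the pad against it at (583,127). The coarse mark at (505,142) still points the same way, and the gripper is clear.

```bash
python3 -c "
from rig import bot
print(bot.hand_in())"
```

```text
the job is handed in; nothing more can be done
None
```

The job is handed in at about 26 s: the case stands upright in the V, released and clamped at about 9–10 N (estimated from knob torque and turn angle), the coarse mark looks unmoved, and the arm is clear; the hand-in call returned no verdict.

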